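# Tip the used test cassettes out of the flip tray

## Robot

A 6-joint arm with a two-finger parallel gripper is mounted at the origin on the work surface. World frame = base frame: x ahead of the robot, y to its left, z up, the work surface at z = 0. Lengths are in m, angles in rad, forces in N, time in s.
With the tool pointing down it reaches from about 0.4 to 0.825 m from the base axis. Payload 7 kg.
Tool frame: the origin (TCP) lies at the very end of the fingers, on their centre line; the grasp point (between the pads) lies 19 mm behind it; z points along the fingers, y is the line along which they close (so a half turn about z gives the same grasp; the last joint's range is limited). The gripper opens to 88 mm and grips with 3 to 60 N. Pads are 19 mm wide; open, the fingers measure 130 mm over their backs; the gripper's body (78 mm by 193 mm) begins 47 mm behind the grasp point.
Start: joints at [-0.965, 0.359, 0.012, 0, -1.224, -0.288], TCP at [0.211, -0.641, 0.227] pointing down, gripper open.
Joint ranges: [-3.07, 3.07], [-1.43, 2.12], [-1.02, 1.25], [-3.03, 1.67], [-3.05, -0], [-3.03, 3.03]. Speed limits (rad/s): [2.39, 2.39, 3.01, 3.14, 3.14, 3.14].

## Interface

Orientations are given as [roll, pitch, yaw] about the fixed x, y, z axes, in that order (R = Rz(yaw) Ry(pitch) Rx(roll)).
In Python, from station import arm gives the robot as it stands. The module is installed in compiled form; this text tells all that it offers.
- The arm moves only by the shell command python3 -m crank 'ROWS' [FORCE]. ROWS is JSON, a list of rows, each an object of numbers: "dx", "dy", "dz": the shift along the world's x, y, z in m; "twist": the turn about the world's z in degrees; "grip": the opening, from -1 (shut) to 1 (fully open). A call has exactly 5 rows; each row is the pose to reach, as a shift and turn from the pose commanded when the call began; what a row does not reach only later rows make up. A row lasts 1/12 s, in which the tool goes at most 41.7 mm and 7.16 degrees, less where a joint would pass 70% of its speed; a pose out of reach is approached as far as the arm can. A call with a gripper value outside its range is refused whole. The fingers move at their own pace and stop on an object; FORCE is the grip in N (left out, the last holds). Time passes only in rows, so rows that repeat a pose let the fingers close, or fill a call up. It gives the time, the measured TCP pose, the force, the opening and the grip force at its end, in the units of the state.
- arm.get_state(): the state, without advancing time (a new reading comes with each control period).
- arm.grab_frame(name): name is "scene" or "top" or "wrist"; returns the picture (400x640x3 uint8, red, green, blue); there is no depth.
- arm.get_calibration(name): a dict with "fx", "fy", "cx", "cy" (pixels), "cam_to_world" (4x4, takes a point from camera to world coordinates); the wrist camera has in their place "tool_from_camera" (4x4, takes a point from camera to tool coordinates, whose origin is the TCP and whose axes are the flange's). Camera axes: x right, y down, z forward; pixel columns grow to the right and rows downward; lengths in m; the calibration is good to about 2 mm. A picture is of the moment at which its call begins: read the wrist's pose just before it. get_calibration takes no time and is no camera call.
- arm.job_done(): hands the job in; it is judged then, once.
The state is a dict: "t": time; "q": joint angles; "qd": joint speeds; "joint_efforts": joint torques, N m; "eef_pos": TCP position; "ee_rot": TCP orientation; "force": force on the tool from outside, world axes, zero at the start; "moment": the same for the moment, N m; "width": finger opening in m; "gripper_force": force on a finger pad.
Only numpy, scipy, OpenCV 4.12 (cv2) and the standard library are available. Lean on these libraries where they do the work, as an engineer would, in place of code of your own. Each camera call takes 0.05 s, during which the arm holds its last target. There are 200 camera calls.

## Task

Take the flip tray by its bare metal pull tab and raise that end until all three used cassettes have slid out into the white catch bin, then lower the tray gently until it rests level again, and let go of it. Keep the gripper off the cassettes, do not let the tray fall, and leave the carton, jar and stapler alone.

Things in the scene. Friction and masses are not known exactly. Their poses are not given: they have to be found in the camera images.
- station: fixed stand of the flip tray: dark base plate, two aluminium side cheeks 126 mm high, inner faces 66 mm either side of the middle, from 162 mm before the hinge to 8 mm past it, covering the tray's sides. Origin on the bench right below the hinge axis; +x level from the tray's tab end to its mouth and on over the bin, +y along the hinge, +z up; tab end on the left (+y), turned -1.85 to -1.15 rad
- tray (a joint): angle of the grey flip tray, rad: 0 = level on its stops; grows as the tab end is raised (turning about station +y); at most 1.05. The tray weighs 0.3 to 0.55 kg, its hinge is lightly damped: let go high up, it drops at over 1 rad/s. Coming down faster than 0.9 rad/s at any moment counts as letting it fall
- tray_hinge (a point): middle of the tray's hinge axis (along station y), at the open mouth of the tray, 80 mm above the bench. Its axes turn with the tray
- tray_in (a point): centre of the tray's inner floor, 86 mm from the hinge towards the tab and 4 mm above it. The tray is 170 mm long and 116 mm wide inside, with side walls to 40 mm above the floor and no wall at the hinge end; x towards the mouth, z out of the floor, turning with the tray
- tray_tab (a point): gripping point of the bare metal pull tab at the tray's free end; with the tray level, 204 mm from the hinge towards station -x and 13 mm above it (93 mm above the bench). The tab is a bar 14 mm wide (y), 18 mm high, standing out 47 mm from the end wall, this point 30 mm out; axes as tray_in; open below. Close on it along y, tool leaning back 40 deg: fingers down and towards +x, under the brim
- tray_brim (a point): middle of the underside of the free edge of the tray's brim, a 4 mm thick, 124 mm wide plate over the tab that keeps off fingers coming straight down; a slot 18 mm wide in its middle shows the tab; 49 mm above tray_tab and 12 mm farther out (station -x); turns with the tray
- bin: fixed white catch bin, open at the top, 200 x 128 mm outside (x, y), walls 4 mm thick and 60 mm high (100 mm at its far end), tucked about 40 mm under the mouth of the tray; origin at the centre of its underside, axes as the station's
- cassette0: used test cassette, a flat white plastic bar 70 (its x) x 20 (y) x 6 mm (z), 12 g, lying flat in the tray roughly lengthwise towards the mouth; origin at the centre of its underside. Friction on the tray floor is not known; it starts to slide somewhere between 0.35 and 0.75 rad of tray tilt
- cassette1: used test cassette, a flat white plastic bar 70 (its x) x 20 (y) x 6 mm (z), 12 g, lying flat in the tray roughly lengthwise towards the mouth; origin at the centre of its underside. Friction on the tray floor is not known; it starts to slide somewhere between 0.35 and 0.75 rad of tray tilt
- cassette2: used test cassette, a flat white plastic bar 70 (its x) x 20 (y) x 6 mm (z), 12 g, lying flat in the tray roughly lengthwise towards the mouth; origin at the centre of its underside. Friction on the tray floor is not known; it starts to slide somewhere between 0.35 and 0.75 rad of tray tilt
- carton: white carton with a green band, 110 x 75 x 55 mm, origin at the centre of its underside; a bystander
- jar: white plastic jar, 60 mm across, 95 mm high, origin at the centre of its underside; a bystander
- stapler: blue stapler, 120 x 34 x about 50 mm, origin at the centre of its underside; a bystander
Things that resemble listed ones, but are neither listed nor needed, are in the scene too. What is shaped like the bin but purple is not meant. What is shaped like the cassette1 but red is not meant.

How it is judged:
On the way, in this order (a step that is already met when the one before it is completed fails the run):
1. the tray's tab end is raised past 0.15 rad with all three cassettes still on it (value of joint tray above 0.15 rad and x of cassette0 in the frame of tray_in between -0.09 and 0.09 m and y of cassette0 in the frame of tray_in between -0.062 and 0.062 m and z of cassette0 in the frame of tray_in between -0.01 and 0.03 m and x of cassette1 in the frame of tray_in between -0.09 and 0.09 m and y of cassette1 in the frame of tray_in between -0.062 and 0.062 m and z of cassette1 in the frame of tray_in between -0.01 and 0.03 m and x of cassette2 in the frame of tray_in between -0.09 and 0.09 m and y of cassette2 in the frame of tray_in between -0.062 and 0.062 m and z of cassette2 in the frame of tray_in between -0.01 and 0.03 m), for 0.05 s.
2. with the tray raised past 0.25 rad, all three cassettes lie in the catch bin (value of joint tray above 0.25 rad and x of cassette0 in the frame of bin between -0.098 and 0.098 m and y of cassette0 in the frame of bin between -0.062 and 0.062 m and z of cassette0 in the frame of bin between -0.005 and 0.055 m and x of cassette1 in the frame of bin between -0.098 and 0.098 m and y of cassette1 in the frame of bin between -0.062 and 0.062 m and z of cassette1 in the frame of bin between -0.005 and 0.055 m and x of cassette2 in the frame of bin between -0.098 and 0.098 m and y of cassette2 in the frame of bin between -0.062 and 0.062 m and z of cassette2 in the frame of bin between -0.005 and 0.055 m), for 0.1 s.
At the end, for the whole second after the job is handed in: the tray rests level again (within 0.03 rad) and still, let go; all three cassettes lie in the catch bin (origins inside its walls and under 55 mm above its underside), at rest (value of joint tray below 0.03 rad and velocity of joint tray between -0.05 and 0.05 rad/s and x of cassette0 in the frame of bin between -0.098 and 0.098 m and y of cassette0 in the frame of bin between -0.062 and 0.062 m and z of cassette0 in the frame of bin between -0.005 and 0.055 m and x of cassette1 in the frame of bin between -0.098 and 0.098 m and y of cassette1 in the frame of bin between -0.062 and 0.062 m and z of cassette1 in the frame of bin between -0.005 and 0.055 m and x of cassette2 in the frame of bin between -0.098 and 0.098 m and y of cassette2 in the frame of bin between -0.062 and 0.062 m and z of cassette2 in the frame of bin between -0.005 and 0.055 m and linear speed of each of cassette0, cassette1, cassette2 below 0.03 m/s); the robot touches nothing.
It fails at once if the tray comes down faster than 0.9 rad/s (dropped or slammed) (velocity of joint tray below -0.9 rad/s).
It fails at once if the gripper touches a cassette (contact force between the fingers and cassette0 above 0.5 N or contact force between the fingers and cassette1 above 0.5 N or contact force between the fingers and cassette2 above 0.5 N).
It fails at once if carton, jar or stapler moved more than 15 mm (distance of any of carton, jar, stapler from where it was at the start of the episode above 0.015 m).
It also fails if it takes over 45 s, if anything falls off the work surface, if the arm or the gripper's body presses on something with over 40 N, if the wrist force passes 120 N, or if a joint passes its speed limit or range.

## Working session

There is one attempt and no reset: what is moved stays moved. The work goes in short steps, Python scripts to look and compute and a shell command to move; the robot and the scene stay as the last step left them, time stands still between calls to the robot, and variables do not carry over. Pictures are saved under pics/ and viewed, at most 10 in all, crops included, and the job is handed in when it is done.

```bash
mkdir -p pics; cat > h.py <<'E'
import numpy as np, cv2
from station import arm
def ray(n,u,v,z):
    c=arm.get_calibration(n);T=np.array(c["cam_to_world"])
    d=T[:3,:3]@np.array([(u-c["cx"])/c["fx"],(v-c["cy"])/c["fy"],1]);o=T[:3,3]
    return o+d*(z-o[2])/d[2]
def proj(n,p):
    c=arm.get_calibration(n);T=np.linalg.inv(np.array(c["cam_to_world"]));q=T[:3,:3]@p+T[:3,3]
    return c["fx"]*q[0]/q[2]+c["cx"],c["fy"]*q[1]/q[2]+c["cy"]
E
python3 - <<'E'
from h import *
s=arm.get_state();print(s["t"],s["eef_pos"],s["ee_rot"],s["width"])
for n in("top","scene"):
    cv2.imwrite(f"pics/{n}0.png",arm.grab_frame(n)[:,:,::-1]);print(n,np.round(arm.get_calibration(n)["cam_to_world"],2).tolist())
E
```

```text
0.0 [ 0.21075997 -0.64074223  0.22565805] [ 3.13999838e+00 -1.36579756e-04 -2.82389053e+00] 0.08786983391267318
top [[0.03, -0.99, 0.12, 0.44], [-1.0, -0.02, 0.02, -0.03], [-0.02, -0.12, -0.99, 1.03], [0.0, 0.0, 0.0, 1.0]]
scene [[0.27, 0.77, -0.57, 0.98], [0.96, -0.23, 0.15, -0.13], [-0.01, -0.59, -0.81, 0.74], [0.0, 0.0, 0.0, 1.0]]
```

View pics/top0.png

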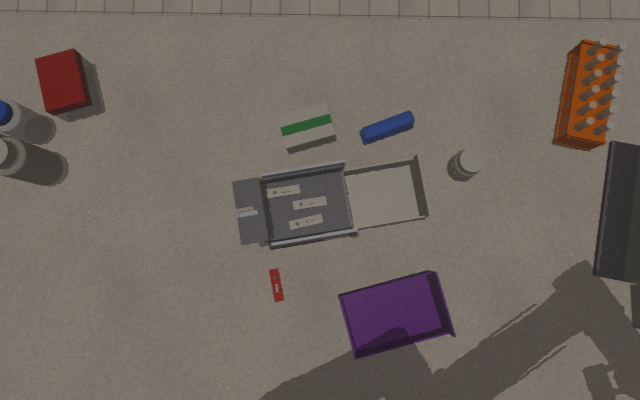

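View pics/scene0.png

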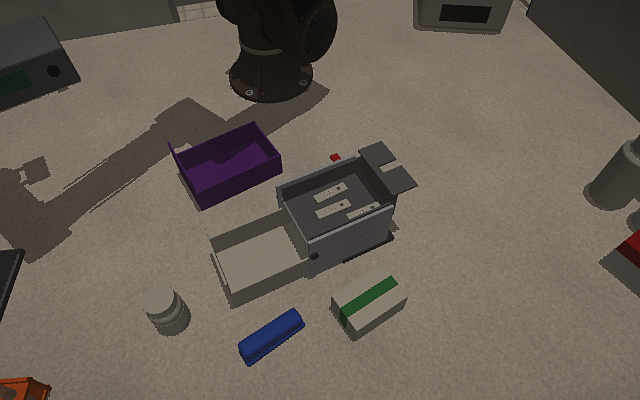

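Top view: grey tray with three white cassettes at (283,191), (310,203), (306,222). The brim with its slot and tab is at (247,212). There are two bins, white (385,195) and purple (396,312); the white one fits, since it sits under the mouth. The red bar at (276,285) is a decoy. An enlarged crop follows to confirm.

```bash
python3 - <<'E'
from h import *
im=cv2.imread("pics/top0.png");cv2.imwrite("pics/crop0.png",cv2.resize(im[150:260,225:365],None,fx=5.7,fy=5.4,interpolation=cv2.INTER_CUBIC))
E
```

```text
(no output)
```

View pics/crop0.png

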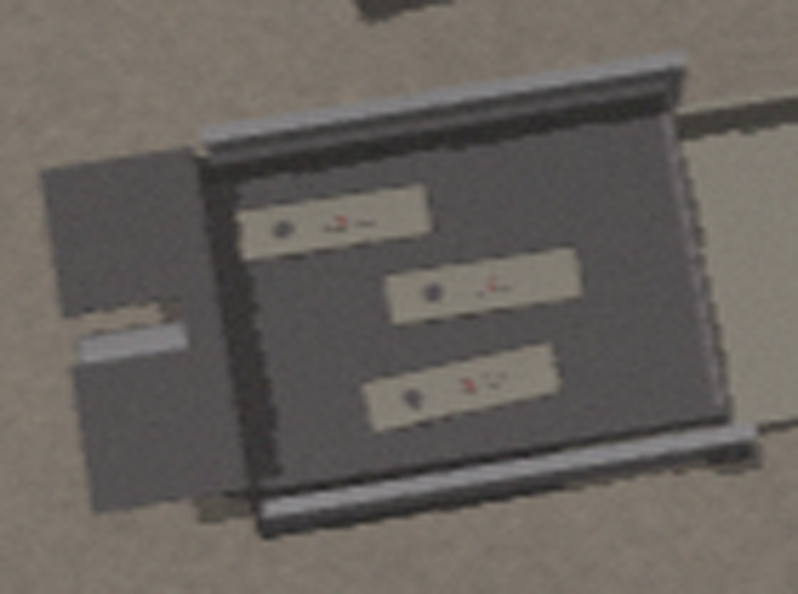

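The crop confirms the white cassettes in the grey tray, and the metal tab showing in the slot at crop (130,343), i.e. px (248,213.5). The brim's outer corners are at px (232,181.5) and (241.3,244.8).

```bash
python3 - <<'E'
from h import *
f=lambda x,y:(225+(x+.5)/5.7-.5,150+(y+.5)/5.4-.5)
P=lambda x,y,z:ray("top",*f(x,y),z)
a,b=P(40,172,.146),P(93,512,.146)
print("brim",a,b,np.linalg.norm(a-b))
d=P(685,58,.126)-P(203,132,.126);e=P(755,432,.126)-P(262,510,.126)
for q in(d,e):print("cheek yaw",np.arctan2(q[1],q[0]),np.linalg.norm(q))
g=b-a;print("yaw from brim",np.arctan2(g[1],g[0])+np.pi/2,np.arctan2(-g[1],-g[0])+-np.pi/2)
# tab top end edge (z 0.102): left edge and inner end visible
print("tab outer end",P(79,350,.102), "tab axis pts",P(130,343,.102))
yaw=np.arctan2(d[1]+e[1],d[0]+e[0]);X=np.array([np.cos(yaw),np.sin(yaw),0]);Y=np.array([-X[1],X[0],0])
m=(a+b)/2; print("yaw",yaw,"brim edge mid",m,"tab pt from brim",m+.012*X,"tab end from brim",m-.005*X)
t=P(130,343,.102);print("tab lateral vs brim",(t-m)@Y, "tab end along",(P(79,350,.102)-m)@X)
# cheek ends
c=(P(203,132,.126)+P(262,510,.126))/2; print("cheek end along from brim (expect 54mm)",(c-m)@X,(c-m)@Y)
E
```

```text
brim [0.57825744 0.16348657 0.146     ] [0.45781584 0.13991763 0.146     ] 0.12272601004005866
cheek yaw -1.3865293211295602 0.16916934642956075
cheek yaw -1.3814434239705318 0.16989497343475485
yaw from brim -1.3775506091786194 -1.3775506091786192
tab outer end [0.51852313 0.15598389 0.102     ] tab axis pts [0.52155155 0.13807562 0.102     ]
yaw -1.383980930408153 brim edge mid [0.51803664 0.1517021  0.146     ] tab pt from brim [0.52026541 0.13991089 0.146     ] tab end from brim [0.51710799 0.1566151  0.146     ]
tab lateral vs brim 0.0009229002623587301 tab end along -0.00411692808641115
cheek end along from brim (expect 54mm) 0.05384120798721626 0.0008742292848238924
```

```bash

python3 -m crank '[{"dx":0.018,"dy":0.03,"dz":0.01,"twist":3.3,"grip":1},{"dx":0.036,"dy":0.06,"dz":0.02,"twist":6.6,"grip":1},{"dx":0.054,"dy":0.09,"dz":0.03,"twist":9.9,"grip":1},{"dx":0.072,"dy":0.12,"dz":0.03,"twist":13.2,"grip":1},{"dx":0.09,"dy":0.15,"dz":0.03,"twist":16.5,"grip":1}]' 30
python3 -m crank '[{"dx":0.02,"dy":0.034,"dz":0,"twist":3.3,"grip":0.5},{"dx":0.04,"dy":0.068,"dz":0,"twist":6.6,"grip":0},{"dx":0.06,"dy":0.102,"dz":0,"twist":9.9,"grip":-0.1},{"dx":0.08,"dy":0.136,"dz":0,"twist":13.2,"grip":-0.1},{"dx":0.1,"dy":0.17,"dz":0,"twist":16.5,"grip":-0.1}]'
python3 -m crank '[{"dx":0.01,"dy":0.036,"dz":0,"twist":3.3,"grip":-0.1},{"dx":0.02,"dy":0.072,"dz":0,"twist":6.6,"grip":-0.1},{"dx":0.03,"dy":0.108,"dz":0,"twist":9.9,"grip":-0.1},{"dx":0.04,"dy":0.144,"dz":0,"twist":13.2,"grip":-0.1},{"dx":0.05,"dy":0.18,"dz":0,"twist":16.5,"grip":-0.1}]'
python3 -m crank '[{"dx":0.006,"dy":0.036,"dz":0,"twist":3.3,"grip":-0.1},{"dx":0.012,"dy":0.072,"dz":0,"twist":6.6,"grip":-0.1},{"dx":0.018,"dy":0.108,"dz":0,"twist":9.9,"grip":-0.1},{"dx":0.024,"dy":0.144,"dz":0,"twist":13.2,"grip":-0.1},{"dx":0.03,"dy":0.18,"dz":0,"twist":16.5,"grip":-0.1}]'
python3 -m crank '[{"dx":0.005,"dy":0.036,"dz":0,"twist":3.3,"grip":-0.1},{"dx":0.01,"dy":0.072,"dz":0,"twist":6.6,"grip":-0.1},{"dx":0.015,"dy":0.108,"dz":0,"twist":9.9,"grip":-0.1},{"dx":0.02,"dy":0.144,"dz":0,"twist":13.2,"grip":-0.1},{"dx":0.025,"dy":0.181,"dz":0,"twist":16.5,"grip":-0.1}]'
python3 -c "
from station import arm
s=arm.get_state();print(s['t'],s['q'],s['force'])"
```

```text
t: 0.52
eef_pos: [0.3015, -0.4899, 0.2569]
ee_rot: [-3.141, 0.0, -2.533]
force: [1.3, -0.7, 0.7]
width: 0.0877
gripper_force: 0.0
t: 0.93
eef_pos: [0.4012, -0.3193, 0.2565]
ee_rot: [3.141, 0.0, -2.245]
force: [0.2, -0.7, 0.3]
width: 0.0597
gripper_force: 0.0
t: 1.35
eef_pos: [0.4507, -0.1394, 0.2565]
ee_rot: [3.142, 0.0, -1.957]
force: [0.6, 0.0, -0.3]
width: 0.0396
gripper_force: 0.0
t: 1.77
eef_pos: [0.4806, 0.0407, 0.2566]
ee_rot: [-3.142, 0.0, -1.669]
force: [0.0, -0.5, -0.5]
width: 0.0396
gripper_force: 0.0
t: 2.18
eef_pos: [0.5055, 0.2215, 0.2564]
ee_rot: [3.141, -0.0, -1.381]
force: [1.7, -1.2, 0.8]
width: 0.0393
gripper_force: 0.0
2.1833 [ 7.67849274e-01  1.37807135e-01 -2.15103752e-01 -1.45567657e-04
 -1.21819447e+00 -5.77819453e-01] [ 1.74654661 -1.20404893  0.8397694 ]
```

```bash

python3 -m crank '[{"dx":0,"dy":0,"dz":-0.035,"twist":0,"grip":-0.1},{"dx":0,"dy":0,"dz":-0.07,"twist":0,"grip":-0.1},{"dx":0,"dy":0,"dz":-0.105,"twist":0,"grip":-0.1},{"dx":0,"dy":0,"dz":-0.14,"twist":0,"grip":-0.1},{"dx":0,"dy":0,"dz":-0.17,"twist":0,"grip":-0.1}]'
python3 - <<'E'
from h import *
cv2.imwrite("pics/w1.png",arm.grab_frame("wrist")[:,:,::-1])
s=arm.get_state();p=np.array(s["eef_pos"]);print(p,np.round(arm.get_calibration("wrist")["tool_from_camera"],3).tolist())
X=np.array([np.cos(-1.383),np.sin(-1.383),0]);Y=np.array([-X[1],X[0],0]);m=np.array([.5184,.1518,p[2]])
print("rel brim along,lat",(p-m)@X,(p-m)@Y)
E
```

```text
t: 2.6
eef_pos: [0.5049, 0.2193, 0.0842]
ee_rot: [3.14, -0.001, -1.384]
force: [-0.9, 1.3, -0.3]
width: 0.0396
gripper_force: 0.0
[0.50213573 0.21735402 0.07869194] [[-0.0, -0.955, -0.295, 0.081], [1.0, 0.0, -0.0, 0.001], [0.0, -0.295, 0.955, -0.158], [0.0, 0.0, 0.0, 1.0]]
rel brim along,lat -0.0674379015645474 -0.0037397412237417478
```

View pics/w1.png

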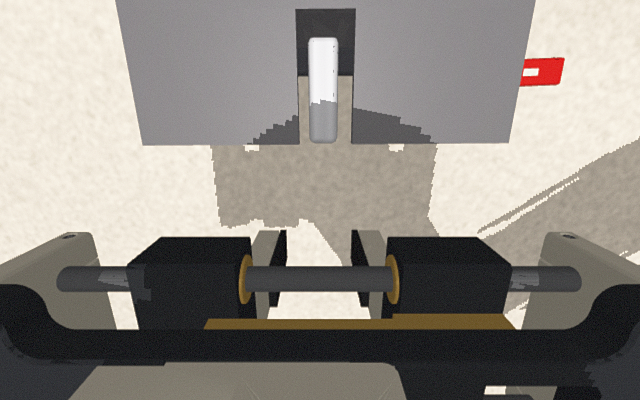

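Wrist view: the tab is at (323,90), standing bare in the brim slot. The brim's free edge is at row 145, and the fingers are centred at about x=320. I'll let the arm settle before reading the pose.

```bash

python3 -m crank '[{"dx":0,"dy":0,"dz":0,"twist":0,"grip":-0.1},{"dx":0,"dy":0,"dz":0,"twist":0,"grip":-0.1},{"dx":0,"dy":0,"dz":0,"twist":0,"grip":-0.1},{"dx":0,"dy":0,"dz":0,"twist":0,"grip":-0.1},{"dx":0,"dy":0,"dz":0,"twist":0,"grip":-0.1}]'
python3 - <<'E'
from h import *
s=arm.get_state();w=arm.grab_frame("wrist");p=np.array(s["eef_pos"]);print(p,s["ee_rot"])
from scipy.spatial.transform import Rotation as R
c=arm.get_calibration("wrist");T=np.array(c["tool_from_camera"]);W=np.eye(4);W[:3,:3]=R.from_euler("xyz",s["ee_rot"]).as_matrix();W[:3,3]=p;M=W@T
X=np.array([np.cos(-1.383),np.sin(-1.383),0]);Y=np.array([-X[1],X[0],0])
def wr(u,v,z):
    d=M[:3,:3]@np.array([(u-c["cx"])/c["fx"],(v-c["cy"])/c["fy"],1]);o=M[:3,3];return o+d*(z-o[2])/d[2]
def rel(q):return np.round([(q-p)@X*1000,(q-p)@Y*1000],1)
g=cv2.cvtColor(w,cv2.COLOR_RGB2GRAY).astype(int)
print("col 200 rows",[ (r,g[r,200]) for r in range(120,170,3)])
print("row 60 cols",[ (k,g[60,k]) for k in range(290,360,3)])
print("col 323 rows",[ (r,g[r,323]) for r in range(90,160,3)])
print("brim edge(200,145)/(460,145)",rel(wr(200,145,.142)),rel(wr(460,144,.142)),"tab c",rel(wr(323,60,.102)),"tab end",rel(wr(323,142,.093)))
E
```

```text
t: 3.07
eef_pos: [0.5068, 0.2205, 0.0884]
ee_rot: [-3.139, 0.002, -1.384]
force: [-0.2, 0.1, 0.0]
width: 0.0392
gripper_force: 0.0
[0.50675965 0.22051524 0.08843744] [-3.13876753e+00  1.63782389e-03 -1.38378508e+00]
col 200 rows [(120, np.int64(147)), (123, np.int64(144)), (126, np.int64(146)), (129, np.int64(146)), (132, np.int64(151)), (135, np.int64(145)), (138, np.int64(143)), (141, np.int64(174)), (144, np.int64(244)), (147, np.int64(240)), (150, np.int64(236)), (153, np.int64(224)), (156, np.int64(234)), (159, np.int64(237)), (162, np.int64(233)), (165, np.int64(237)), (168, np.int64(235))]
row 60 cols [(290, np.int64(154)), (293, np.int64(159)), (296, np.int64(156)), (299, np.int64(159)), (302, np.int64(165)), (305, np.int64(54)), (308, np.int64(58)), (311, np.int64(49)), (314, np.int64(213)), (317, np.int64(239)), (320, np.int64(246)), (323, np.int64(243)), (326, np.int64(243)), (329, np.int64(242)), (332, np.int64(244)), (335, np.int64(245)), (338, np.int64(220)), (341, np.int64(123)), (344, np.int64(56)), (347, np.int64(58)), (350, np.int64(58)), (353, np.int64(57)), (356, np.int64(57)), (359, np.int64(158))]
col 323 rows [(90, np.int64(246)), (93, np.int64(244)), (96, np.int64(246)), (99, np.int64(252)), (102, np.int64(166)), (105, np.int64(156)), (108, np.int64(158)), (111, np.int64(155)), (114, np.int64(159)), (117, np.int64(154)), (120, np.int64(160)), (123, np.int64(157)), (126, np.int64(160)), (129, np.int64(156)), (132, np.int64(159)), (135, np.int64(154)), (138, np.int64(136)), (141, np.int64(159)), (144, np.int64(166)), (147, np.int64(167)), (150, np.int64(160)), (153, np.int64(169)), (156, np.int64(162)), (159, np.int64(162))]
brim edge(200,145)/(460,145) [68.5 41.7] [ 68.9 -53.1] tab c [102.7  -3.6] tab end [64.  -3.8]
```

```bash

python3 -m crank '[{"dx":0.002,"dy":-0.017,"dz":0,"twist":0,"grip":-0.1},{"dx":0.004,"dy":-0.034,"dz":0,"twist":0,"grip":-0.1},{"dx":0.006,"dy":-0.05,"dz":0,"twist":0,"grip":-0.1},{"dx":0.006,"dy":-0.05,"dz":0,"twist":0,"grip":-0.1},{"dx":0.006,"dy":-0.05,"dz":0,"twist":0,"grip":-0.1}]'
python3 -m crank '[{"dx":0,"dy":0,"dz":0,"twist":0,"grip":-0.1},{"dx":0,"dy":0,"dz":0,"twist":0,"grip":-0.1},{"dx":0,"dy":0,"dz":0,"twist":0,"grip":-0.1},{"dx":0,"dy":0,"dz":0,"twist":0,"grip":-0.1},{"dx":0,"dy":0,"dz":0,"twist":0,"grip":-0.1}]'
python3 - <<'E'
from h import *
s=arm.get_state();w=arm.grab_frame("wrist");p=np.array(s["eef_pos"]);print(p,s["ee_rot"],s["force"])
cv2.imwrite("pics/w2.png",cv2.resize(w[100:400,120:520,::-1],None,fx=2,fy=2))
X=np.array([np.cos(-1.383),np.sin(-1.383),0]);Y=np.array([-X[1],X[0],0]);m=np.array([.5184,.1518,p[2]])
print("brim rel",(m-p)@X,(m-p)@Y)
E
```

```text
t: 3.53
eef_pos: [0.5123, 0.1695, 0.0873]
ee_rot: [-3.14, 0.001, -1.385]
force: [0.4, 0.2, 0.1]
width: 0.0396
gripper_force: 0.0
t: 3.95
eef_pos: [0.5118, 0.1702, 0.0865]
ee_rot: [3.142, -0.0, -1.383]
force: [-0.5, -0.4, 1.3]
width: 0.0394
gripper_force: 0.0
[0.511844   0.17017837 0.08652748] [ 3.14154253e+00 -1.98724453e-05 -1.38340250e+00] [-0.51545335 -0.40459914  1.30281191]
brim rel 0.019279210663004347 0.0030095891530699673
```

View pics/w2.png

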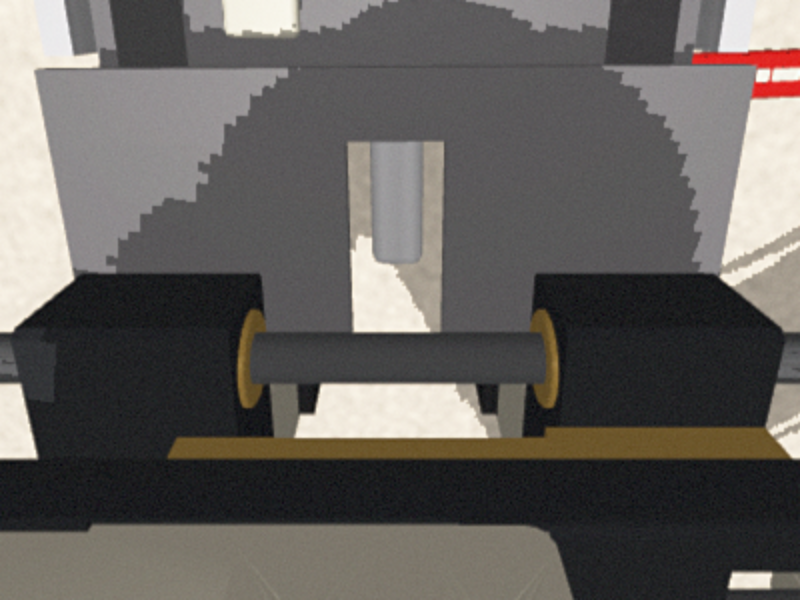

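Wrist crop: tab at (396,200), slot centred at 396, fingers centred at ~399, so lateral alignment is within about 1 mm. The moves here keep the tool upright, so I'll pinch the part of the tab that stands out past the brim's edge. Once the tray tilts, the brim moves away from the fingers.

```bash

python3 -m crank '[{"dx":0.001,"dy":-0.003,"dz":0,"twist":0,"grip":-0.1},{"dx":0.002,"dy":-0.006,"dz":0,"twist":0,"grip":-0.1},{"dx":0.0025,"dy":-0.0085,"dz":0,"twist":0,"grip":-0.1},{"dx":0.0025,"dy":-0.0085,"dz":0,"twist":0,"grip":-0.1},{"dx":0.0025,"dy":-0.0085,"dz":0,"twist":0,"grip":-0.1}]'
python3 -m crank '[{"dx":0,"dy":0,"dz":0,"twist":0,"grip":-0.1},{"dx":0,"dy":0,"dz":0,"twist":0,"grip":-0.1},{"dx":0,"dy":0,"dz":0,"twist":0,"grip":-0.1},{"dx":0,"dy":0,"dz":0,"twist":0,"grip":-0.1},{"dx":0,"dy":0,"dz":0,"twist":0,"grip":-0.1}]'
```

```text
t: 4.42
eef_pos: [0.5143, 0.1628, 0.0867]
ee_rot: [-3.141, 0.002, -1.383]
force: [-5.1, 9.4, 1.5]
width: 0.0394
gripper_force: 5.3
t: 4.83
eef_pos: [0.5143, 0.1628, 0.0867]
ee_rot: [-3.141, 0.002, -1.383]
force: [-5.9, 9.4, 0.4]
width: 0.0395
gripper_force: 5.2
```

The fingers touch the brim edge lightly (10 N), so this is as deep as they can go. Closing now.

```bash

python3 -m crank '[{"dx":0,"dy":0.0005,"dz":0,"twist":0,"grip":-0.4},{"dx":0,"dy":0.0005,"dz":0,"twist":0,"grip":-0.6},{"dx":0,"dy":0.0005,"dz":0,"twist":0,"grip":-0.8},{"dx":0,"dy":0.0005,"dz":0,"twist":0,"grip":-1},{"dx":0,"dy":0.0005,"dz":0,"twist":0,"grip":-1}]' 50
python3 -m crank '[{"dx":0,"dy":0,"dz":0,"twist":0,"grip":-1},{"dx":0,"dy":0,"dz":0,"twist":0,"grip":-1},{"dx":0,"dy":0,"dz":0,"twist":0,"grip":-1},{"dx":0,"dy":0,"dz":0,"twist":0,"grip":-1},{"dx":0,"dy":0,"dz":0,"twist":0,"grip":-1}]'
python3 - <<'E'
from h import *
w=arm.grab_frame("wrist");cv2.imwrite("pics/w3.png",cv2.resize(w[100:400,120:520,::-1],None,fx=2,fy=2))
E
```

```text
t: 5.25
eef_pos: [0.5136, 0.1627, 0.0869]
ee_rot: [3.141, 0.001, -1.384]
force: [-7.1, 9.5, 9.7]
width: 0.0124
gripper_force: 50.8
t: 5.67
eef_pos: [0.5137, 0.1627, 0.087]
ee_rot: [3.141, 0.001, -1.384]
force: [-7.3, 7.9, 7.8]
width: 0.0122
gripper_force: 50.4
```

View pics/w3.png

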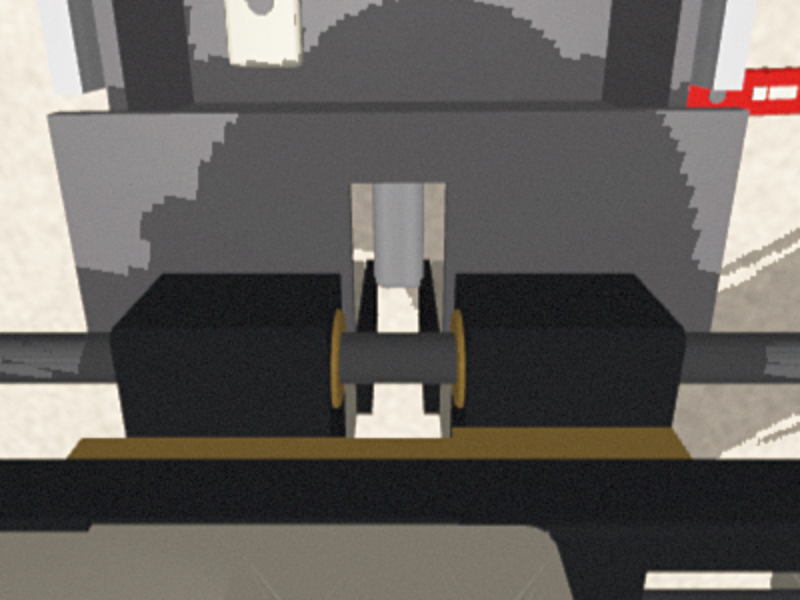

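The pads hold only the rounded end of the tab (12.2 mm; fingers at crop x≈370/430, tab end at row 285). I'll open slightly and push the brim edge along its arc. This tilts the tray a few degrees and lets the fingers get deeper, and then I'll grip again.

```bash

python3 -m crank '[{"dx":0,"dy":0,"dz":0,"twist":0,"grip":-0.5},{"dx":0,"dy":0,"dz":0,"twist":0,"grip":-0.5},{"dx":0,"dy":0,"dz":0,"twist":0,"grip":-0.5},{"dx":0,"dy":0,"dz":0,"twist":0,"grip":-0.5},{"dx":0,"dy":0,"dz":0,"twist":0,"grip":-0.5}]'
python3 -m crank '[{"dx":0.0002,"dy":-0.001,"dz":0.002,"twist":0,"grip":-0.5},{"dx":0.0004,"dy":-0.002,"dz":0.004,"twist":0,"grip":-0.5},{"dx":0.0006,"dy":-0.003,"dz":0.006,"twist":0,"grip":-0.5},{"dx":0.0007,"dy":-0.0035,"dz":0.0075,"twist":0,"grip":-0.5},{"dx":0.0008,"dy":-0.004,"dz":0.009,"twist":0,"grip":-0.5}]'
python3 - <<'E'
from h import *
s=arm.get_state();print(s["force"],s["eef_pos"])
cv2.imwrite("pics/s4.png",cv2.resize(arm.grab_frame("scene")[130:280,250:450,::-1],None,fx=4,fy=4,interpolation=cv2.INTER_CUBIC))
E
```

```text
t: 6.13
eef_pos: [0.5125, 0.1624, 0.0861]
ee_rot: [3.139, 0.001, -1.384]
force: [-12.3, 9.3, 3.2]
width: 0.0219
gripper_force: 5.6
t: 6.55
eef_pos: [0.5131, 0.1595, 0.0952]
ee_rot: [3.139, 0.003, -1.384]
force: [-14.2, 15.1, 3.0]
width: 0.0219
gripper_force: 8.8
[-14.21538214  15.13839001   3.03638321] [0.51310952 0.15953353 0.09517918]
```

View pics/s4.png

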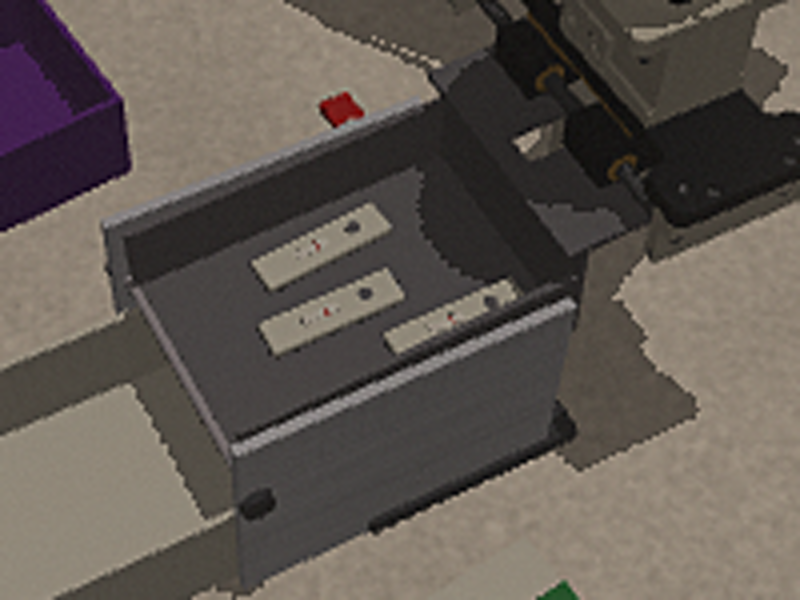

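Scene crop: all three cassettes are still in the tray and the gripper is over the brim. The force shows about 11 N sideways, so I'll shift 3 mm along station −y.

```bash

python3 -m crank '[{"dx":-0.001,"dy":-0.0002,"dz":0,"twist":0,"grip":-0.5},{"dx":-0.002,"dy":-0.0004,"dz":0,"twist":0,"grip":-0.5},{"dx":-0.003,"dy":-0.0006,"dz":0,"twist":0,"grip":-0.5},{"dx":-0.003,"dy":-0.0006,"dz":0,"twist":0,"grip":-0.5},{"dx":-0.003,"dy":-0.0006,"dz":0,"twist":0,"grip":-0.5}]'
python3 - <<'E'
from h import *
s=arm.get_state();print(np.round(s["force"],1),np.round(s["moment"],2))
w=arm.grab_frame("wrist");cv2.imwrite("pics/w5.png",cv2.resize(w[100:400,120:520,::-1],None,fx=2,fy=2))
E
```

```text
t: 7.02
eef_pos: [0.5132, 0.1593, 0.0962]
ee_rot: [-3.139, 0.003, -1.383]
force: [-2.7, 9.7, 1.1]
width: 0.0219
gripper_force: 5.3
[-2.7  9.7  1.1] [3.27 0.97 0.3 ]
```

View pics/w5.png

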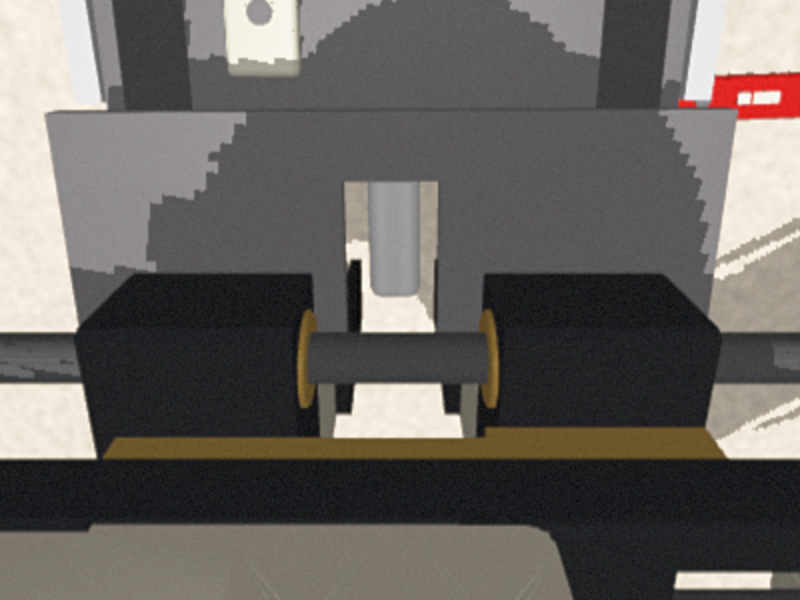

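The lateral load is gone, and the tab at (394,240) is centred between the pads (355/437), which now reach farther onto it. I'll push a little more along the arc, then grip.

```bash

python3 -m crank '[{"dx":0.0002,"dy":-0.001,"dz":0.003,"twist":0,"grip":-0.5},{"dx":0.0004,"dy":-0.002,"dz":0.006,"twist":0,"grip":-0.5},{"dx":0.0006,"dy":-0.003,"dz":0.009,"twist":0,"grip":-0.5},{"dx":0.0008,"dy":-0.004,"dz":0.012,"twist":0,"grip":-0.5},{"dx":0.001,"dy":-0.005,"dz":0.014,"twist":0,"grip":-0.5}]'
python3 -m crank '[{"dx":0,"dy":0,"dz":0,"twist":0,"grip":-0.7},{"dx":0,"dy":0,"dz":0,"twist":0,"grip":-0.8},{"dx":0,"dy":0,"dz":0,"twist":0,"grip":-1},{"dx":0,"dy":0,"dz":0,"twist":0,"grip":-1},{"dx":0,"dy":0,"dz":0,"twist":0,"grip":-1}]' 58
python3 - <<'E'
from h import *
w=arm.grab_frame("wrist");cv2.imwrite("pics/w6.png",cv2.resize(w[100:400,120:520,::-1],None,fx=2,fy=2))
E
```

```text
t: 7.48
eef_pos: [0.5142, 0.1539, 0.1104]
ee_rot: [-3.139, 0.002, -1.383]
force: [-2.6, 9.7, 0.3]
width: 0.022
gripper_force: 5.0
t: 7.9
eef_pos: [0.5152, 0.154, 0.1106]
ee_rot: [-3.137, 0.002, -1.383]
force: [2.5, 7.7, 0.7]
width: 0.0135
gripper_force: 58.7
```

View pics/w6.png

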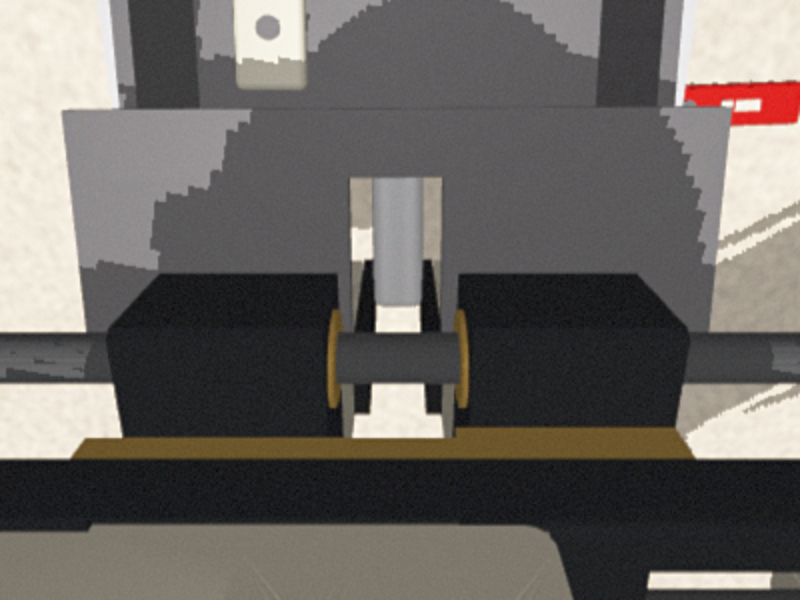

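The grip is now full width (13.5 mm, 58 N) with the tray slightly raised. Next I'll work out the lift arc about the hinge.

```bash
cat > arc.py <<'E'
import numpy as np,sys
f0,n,st,r=map(float,sys.argv[1:5])
P=lambda f:np.array([-r*np.cos(f)*.187,r*np.cos(f)*.982,r*np.sin(f)])
for c in range(int(n)):
    a=f0+5*c*st;print("call",c,"phi end %.3f"%(a+5*st),[np.round((P(a+st*k)-P(a))*1000,1).tolist() for k in range(1,6)])
E
python3 arc.py .165 6 .028 .2167
```

```text
call 0 phi end 0.305 [[0.2, -1.1, 6.0], [0.4, -2.3, 11.9], [0.7, -3.7, 17.8], [1.0, -5.2, 23.7], [1.3, -6.9, 29.5]]
call 1 phi end 0.445 [[0.4, -1.9, 5.8], [0.7, -3.9, 11.5], [1.2, -6.1, 17.1], [1.6, -8.4, 22.7], [2.1, -10.9, 28.2]]
call 2 phi end 0.585 [[0.5, -2.6, 5.4], [1.0, -5.4, 10.8], [1.6, -8.4, 16.1], [2.2, -11.4, 21.3], [2.8, -14.7, 26.4]]
call 3 phi end 0.725 [[0.6, -3.4, 5.0], [1.3, -6.9, 9.9], [2.0, -10.5, 14.7], [2.7, -14.2, 19.4], [3.5, -18.1, 24.0]]
call 4 phi end 0.865 [[0.8, -4.0, 4.5], [1.6, -8.1, 8.9], [2.4, -12.4, 13.1], [3.2, -16.8, 17.2], [4.0, -21.3, 21.2]]
call 5 phi end 1.005 [[0.9, -4.6, 3.9], [1.8, -9.3, 7.6], [2.7, -14.1, 11.2], [3.6, -19.0, 14.7], [4.6, -24.0, 18.0]]
```

```bash

python3 -m crank '[{"dx":0.0002,"dy":-0.001,"dz":0.006,"twist":0,"grip":-1},{"dx":0.0004,"dy":-0.0023,"dz":0.012,"twist":0,"grip":-1},{"dx":0.0007,"dy":-0.0037,"dz":0.018,"twist":0,"grip":-1},{"dx":0.001,"dy":-0.005,"dz":0.0235,"twist":0,"grip":-1},{"dx":0.0013,"dy":-0.007,"dz":0.0295,"twist":0,"grip":-1}]'
python3 -m crank '[{"dx":0.0004,"dy":-0.002,"dz":0.006,"twist":0,"grip":-1},{"dx":0.0007,"dy":-0.004,"dz":0.0115,"twist":0,"grip":-1},{"dx":0.0012,"dy":-0.006,"dz":0.017,"twist":0,"grip":-1},{"dx":0.0016,"dy":-0.0085,"dz":0.0225,"twist":0,"grip":-1},{"dx":0.002,"dy":-0.011,"dz":0.028,"twist":0,"grip":-1}]'
python3 - <<'E'
from h import *
s=arm.get_state();print(s["t"],np.round(s["force"],1),np.round(s["moment"],2))
w=arm.grab_frame("wrist");cv2.imwrite("pics/w7.png",cv2.resize(w[100:400,120:520,::-1],None,fx=1.3,fy=1.3))
a=cv2.imread("pics/w7.png");b=cv2.resize(arm.grab_frame("scene")[100:340,200:440,::-1],None,fx=1.625,fy=1.625)
b=b[:a.shape[0]];a=cv2.resize(a,(400,b.shape[0]));cv2.imwrite("pics/c7.png",np.hstack([a,b]))
E
```

```text
t: 8.37
eef_pos: [0.5166, 0.1466, 0.1397]
ee_rot: [-3.137, 0.002, -1.384]
force: [7.5, 4.1, -4.2]
width: 0.013
gripper_force: 58.0
t: 8.78
eef_pos: [0.5188, 0.1352, 0.1678]
ee_rot: [-3.137, 0.002, -1.384]
force: [9.3, 0.7, -6.0]
width: 0.0131
gripper_force: 58.0
8.7833 [ 9.3  0.7 -6. ] [ 1.06 -3.06  0.1 ]
```

View pics/c7.png

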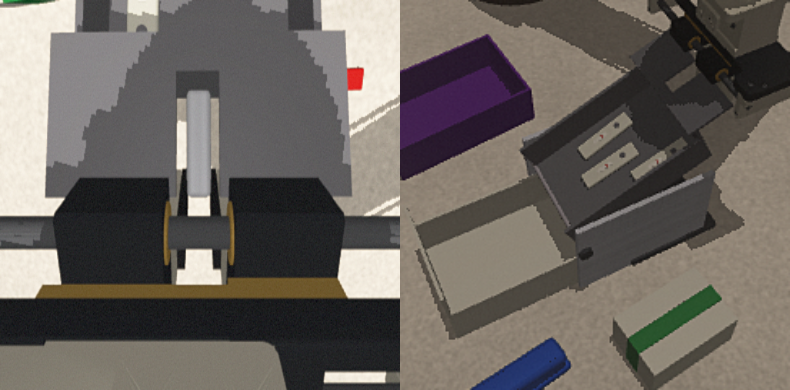

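Composite: the tab (200,140) is held firmly, the tray is at about 0.4 rad, and all three cassettes are still on it. That was my tenth picture, so from here I check with numbers only. Continuing the lift.

```bash

python3 -m crank '[{"dx":0.0008,"dy":-0.0025,"dz":0.0055,"twist":0,"grip":-1},{"dx":0.0016,"dy":-0.0055,"dz":0.011,"twist":0,"grip":-1},{"dx":0.0024,"dy":-0.0085,"dz":0.016,"twist":0,"grip":-1},{"dx":0.0034,"dy":-0.0115,"dz":0.0215,"twist":0,"grip":-1},{"dx":0.004,"dy":-0.0145,"dz":0.0265,"twist":0,"grip":-1}]'
python3 -m crank '[{"dx":0.0006,"dy":-0.0035,"dz":0.005,"twist":0,"grip":-1},{"dx":0.0013,"dy":-0.007,"dz":0.01,"twist":0,"grip":-1},{"dx":0.002,"dy":-0.0105,"dz":0.0145,"twist":0,"grip":-1},{"dx":0.0027,"dy":-0.014,"dz":0.0195,"twist":0,"grip":-1},{"dx":0.0035,"dy":-0.018,"dz":0.024,"twist":0,"grip":-1}]'
python3 -m crank '[{"dx":0.0008,"dy":-0.004,"dz":0.0045,"twist":0,"grip":-1},{"dx":0.0016,"dy":-0.008,"dz":0.009,"twist":0,"grip":-1},{"dx":0.0024,"dy":-0.0125,"dz":0.013,"twist":0,"grip":-1},{"dx":0.0032,"dy":-0.017,"dz":0.017,"twist":0,"grip":-1},{"dx":0.004,"dy":-0.0215,"dz":0.021,"twist":0,"grip":-1}]'
cat > chk.py <<'E'
from h import *
s=arm.get_state();print("t",s["t"],"F",np.round(s["force"],1),"w",s["width"])
im=arm.grab_frame("top");ref=cv2.imread("pics/top0.png")[:,:,::-1]
# bin interior: edges in crop; list strong-difference/dark blobs in bin and bright ones in tray
hsv=cv2.cvtColor(im,cv2.COLOR_RGB2HSV)
tray=np.zeros((400,640),np.uint8);cv2.fillPoly(tray,[np.array([[230,180],[343,163],[356,228],[242,246]])],255)
br=((hsv[:,:,2]>135)&(hsv[:,:,1]<60)).astype(np.uint8)*255&tray
n,_,st,c=cv2.connectedComponentsWithStats(br);print("bright in tray",[(st[i,4],c[i].round().tolist(),st[i,2:4].tolist()) for i in range(1,n) if st[i,4]>40])
b=np.zeros((400,640),np.uint8);cv2.fillPoly(b,[np.array([[350,172],[415,163],[424,214],[358,226]])],255)
d=(np.abs(im.astype(int)-ref).max(2)>22).astype(np.uint8)*255&b
d=cv2.dilate(d,np.ones((3,3)))
n,_,st,c=cv2.connectedComponentsWithStats(d);print("changed in bin",[(st[i,4],c[i].round().tolist(),st[i,2:4].tolist()) for i in range(1,n) if st[i,4]>8])
E
python3 chk.py
```

```text
t: 9.3
eef_pos: [0.5218, 0.1201, 0.1938]
ee_rot: [-3.139, 0.001, -1.384]
force: [6.0, 1.3, -6.5]
width: 0.0129
gripper_force: 58.0
t: 9.72
eef_pos: [0.5253, 0.1019, 0.2175]
ee_rot: [-3.139, 0.001, -1.384]
force: [7.4, 0.6, -6.9]
width: 0.0134
gripper_force: 58.0
t: 10.13
eef_pos: [0.5295, 0.0806, 0.2385]
ee_rot: [-3.139, 0.001, -1.384]
force: [7.5, 0.2, -7.2]
width: 0.0134
gripper_force: 58.0
t 10.1333 F [ 7.5  0.2 -7.2] w 0.013404419520141032
bright in tray []
changed in bin [(np.int32(3673), [388.0, 194.0], [77, 66])]
```

```bash

python3 -m crank '[{"dx":0.0014,"dy":-0.0045,"dz":0.004,"twist":0,"grip":-1},{"dx":0.0028,"dy":-0.0095,"dz":0.0075,"twist":0,"grip":-1},{"dx":0.0037,"dy":-0.014,"dz":0.011,"twist":0,"grip":-1},{"dx":0.0046,"dy":-0.019,"dz":0.0145,"twist":0,"grip":-1},{"dx":0.0056,"dy":-0.024,"dz":0.018,"twist":0,"grip":-1}]'
python3 -m crank '[{"dx":0,"dy":0,"dz":0,"twist":0,"grip":-1},{"dx":0,"dy":0,"dz":0,"twist":0,"grip":-1},{"dx":0,"dy":0,"dz":0,"twist":0,"grip":-1},{"dx":0,"dy":0,"dz":0,"twist":0,"grip":-1},{"dx":0,"dy":0,"dz":0,"twist":0,"grip":-1}]'
python3 -m crank '[{"dx":0,"dy":0,"dz":0,"twist":0,"grip":-1},{"dx":0,"dy":0,"dz":0,"twist":0,"grip":-1},{"dx":0,"dy":0,"dz":0,"twist":0,"grip":-1},{"dx":0,"dy":0,"dz":0,"twist":0,"grip":-1},{"dx":0,"dy":0,"dz":0,"twist":0,"grip":-1}]'
python3 - <<'E'
from h import *
s=arm.get_state();print(s["t"],np.round(s["force"],1))
im=arm.grab_frame("scene");cv2.imwrite("pics/s8.png",im[:,:,::-1]);ref=cv2.imread("pics/scene0.png")[:,:,::-1]
cv2.imwrite("pics/t8.png",arm.grab_frame("top")[:,:,::-1])
# red/dark print spots of cassettes: local contrast inside the bin and tray of the scene view
for nm,img in(("now",im),("start",ref)):
    g=cv2.cvtColor(img,cv2.COLOR_RGB2GRAY)
    bh=cv2.morphologyEx(g,cv2.MORPH_BLACKHAT,np.ones((9,9)));a=img.astype(int)
    red=(a[:,:,0]-np.maximum(a[:,:,1],a[:,:,2])>25).astype(np.uint8);red[:,:200]=0;red[:,430:]=0;red[:130]=0;red[310:]=0
    n,_,st,c=cv2.connectedComponentsWithStats(cv2.dilate(red,np.ones((3,3))));print(nm,"red",[(int(st[i,4]),c[i].round().tolist()) for i in range(1,n)])
    dk=((bh>25)*255).astype(np.uint8);m=np.zeros_like(dk);cv2.fillPoly(m,[np.array([[216,245],[285,220],[305,265],[235,298]])],255)
    n,_,st,c=cv2.connectedComponentsWithStats(dk&m);print(nm,"dark in bin",[(int(st[i,4]),c[i].round().tolist()) for i in range(1,n) if st[i,4]>2])
E
```

```text
t: 10.6
eef_pos: [0.5343, 0.0561, 0.2566]
ee_rot: [-3.14, 0.001, -1.384]
force: [6.1, 1.7, -6.8]
width: 0.0134
gripper_force: 58.0
t: 11.02
eef_pos: [0.5343, 0.0561, 0.2566]
ee_rot: [-3.14, 0.0, -1.384]
force: [6.0, 2.4, -4.3]
width: 0.0133
gripper_force: 58.0
t: 11.43
eef_pos: [0.5343, 0.0561, 0.2566]
ee_rot: [-3.14, 0.0, -1.384]
force: [4.1, 2.0, -3.7]
width: 0.0131
gripper_force: 58.0
11.4333 [ 4.1  2.  -3.7]
now red [(15, [285.0, 237.0]), (20, [291.0, 248.0]), (15, [294.0, 261.0])]
now dark in bin [(4, [269.0, 238.0]), (5, [285.0, 237.0]), (3, [281.0, 239.0]), (29, [280.0, 243.0]), (3, [289.0, 245.0]), (67, [289.0, 252.0]), (6, [220.0, 250.0]), (12, [295.0, 261.0]), (8, [301.0, 259.0]), (4, [279.0, 267.0])]
start red [(106, [335.0, 157.0]), (14, [328.0, 192.0]), (17, [331.0, 208.0]), (17, [363.0, 211.0])]
start dark in bin [(5, [220.0, 251.0]), (7, [301.0, 258.0])]
```

```bash
cat > loc.py <<'E'
from h import *
import sys
H=np.array([.5588,-.0604,0]);X=np.array([.187,-.982,0]);Y=np.array([.982,.187,0])
def reds(img,box,th=18):
    a=img.astype(int);r=(a[:,:,0]-np.maximum(a[:,:,1],a[:,:,2])>th).astype(np.uint8);m=np.zeros_like(r);m[box[1]:box[3],box[0]:box[2]]=1
    n,_,st,c=cv2.connectedComponentsWithStats(cv2.dilate(r*m,np.ones((3,3))));return [c[i] for i in range(1,n)]
T,S=[cv2.imread(f"pics/{k}{sys.argv[1]}.png")[:,:,::-1] for k in "ts"]
for nm,im,box in(("top",T,(250,160,430,235)),("scene",S,(200,200,430,310))):
    for c in reds(im,box):
        for z in(.01,.04,.085):
            q=ray(nm,*c,z)-H;print(nm,c.round(),"z",z,"station xy mm",np.round([q@X*1000,q@Y*1000]))
E
python3 loc.py 8
```

```text
top [353. 186.] z 0.01 station xy mm [22. 32.]
top [353. 186.] z 0.04 station xy mm [20. 28.]
top [353. 186.] z 0.085 station xy mm [17. 22.]
top [352. 200.] z 0.01 station xy mm [17.  3.]
top [352. 200.] z 0.04 station xy mm [15. -0.]
top [352. 200.] z 0.085 station xy mm [12. -5.]
top [355. 213.] z 0.01 station xy mm [ 16. -27.]
top [355. 213.] z 0.04 station xy mm [ 14. -29.]
top [355. 213.] z 0.085 station xy mm [ 11. -33.]
top [258. 220.] z 0.01 station xy mm [-196.   -7.]
top [258. 220.] z 0.04 station xy mm [-191.  -10.]
top [258. 220.] z 0.085 station xy mm [-185.  -15.]
scene [285. 237.] z 0.01 station xy mm [ 19. -28.]
scene [285. 237.] z 0.04 station xy mm [ 24. -10.]
scene [285. 237.] z 0.085 station xy mm [32. 16.]
scene [291. 248.] z 0.01 station xy mm [18.  1.]
scene [291. 248.] z 0.04 station xy mm [23. 17.]
scene [291. 248.] z 0.085 station xy mm [31. 42.]
scene [294. 261.] z 0.01 station xy mm [24. 29.]
scene [294. 261.] z 0.04 station xy mm [29. 45.]
scene [294. 261.] z 0.085 station xy mm [36. 68.]
scene [395. 280.] z 0.01 station xy mm [-130.  153.]
scene [395. 280.] z 0.04 station xy mm [-118.  163.]
scene [395. 280.] z 0.085 station xy mm [-101.  178.]
scene [377. 283.] z 0.01 station xy mm [-95. 143.]
scene [377. 283.] z 0.04 station xy mm [-85. 153.]
scene [377. 283.] z 0.085 station xy mm [-70. 169.]
scene [366. 290.] z 0.01 station xy mm [-70. 146.]
scene [366. 290.] z 0.04 station xy mm [-61. 156.]
scene [366. 290.] z 0.085 station xy mm [-48. 172.]
scene [360. 294.] z 0.01 station xy mm [-56. 147.]
scene [360. 294.] z 0.04 station xy mm [-47. 158.]
scene [360. 294.] z 0.085 station xy mm [-35. 173.]
scene [346. 303.] z 0.01 station xy mm [-24. 151.]
scene [346. 303.] z 0.04 station xy mm [-17. 161.]
scene [346. 303.] z 0.085 station xy mm [ -7. 177.]
```

Both views agree at floor height: all three cassettes lie on the bin floor, at station x≈20 and y≈30, 0 and −28 mm. Now I'll lower back along the same arc at about 0.34 rad/s.

```bash

python3 -m crank '[{"dx":-0.001,"dy":0.005,"dz":-0.0035,"twist":0,"grip":-1},{"dx":-0.0019,"dy":0.01,"dz":-0.007,"twist":0,"grip":-1},{"dx":-0.0028,"dy":0.0145,"dz":-0.0105,"twist":0,"grip":-1},{"dx":-0.0042,"dy":0.0195,"dz":-0.014,"twist":0,"grip":-1},{"dx":-0.0056,"dy":0.024,"dz":-0.018,"twist":0,"grip":-1}]'
python3 -m crank '[{"dx":-0.0008,"dy":0.0045,"dz":-0.004,"twist":0,"grip":-1},{"dx":-0.0016,"dy":0.009,"dz":-0.008,"twist":0,"grip":-1},{"dx":-0.0024,"dy":0.0135,"dz":-0.012,"twist":0,"grip":-1},{"dx":-0.0032,"dy":0.0175,"dz":-0.0165,"twist":0,"grip":-1},{"dx":-0.004,"dy":0.0215,"dz":-0.021,"twist":0,"grip":-1}]'
python3 -m crank '[{"dx":-0.0008,"dy":0.004,"dz":-0.0045,"twist":0,"grip":-1},{"dx":-0.0015,"dy":0.0075,"dz":-0.0095,"twist":0,"grip":-1},{"dx":-0.0022,"dy":0.011,"dz":-0.014,"twist":0,"grip":-1},{"dx":-0.0029,"dy":0.0145,"dz":-0.019,"twist":0,"grip":-1},{"dx":-0.0035,"dy":0.018,"dz":-0.024,"twist":0,"grip":-1}]'
python3 -m crank '[{"dx":-0.0006,"dy":0.003,"dz":-0.005,"twist":0,"grip":-1},{"dx":-0.0016,"dy":0.006,"dz":-0.0105,"twist":0,"grip":-1},{"dx":-0.0024,"dy":0.009,"dz":-0.0155,"twist":0,"grip":-1},{"dx":-0.0032,"dy":0.012,"dz":-0.021,"twist":0,"grip":-1},{"dx":-0.004,"dy":0.0145,"dz":-0.0265,"twist":0,"grip":-1}]'
python3 -m crank '[{"dx":-0.0004,"dy":0.0025,"dz":-0.0055,"twist":0,"grip":-1},{"dx":-0.0008,"dy":0.005,"dz":-0.011,"twist":0,"grip":-1},{"dx":-0.0013,"dy":0.007,"dz":-0.0165,"twist":0,"grip":-1},{"dx":-0.0016,"dy":0.009,"dz":-0.022,"twist":0,"grip":-1},{"dx":-0.002,"dy":0.011,"dz":-0.028,"twist":0,"grip":-1}]'
python3 -m crank '[{"dx":-0.0003,"dy":0.002,"dz":-0.006,"twist":0,"grip":-1},{"dx":-0.0006,"dy":0.0033,"dz":-0.0115,"twist":0,"grip":-1},{"dx":-0.0009,"dy":0.0047,"dz":-0.0175,"twist":0,"grip":-1},{"dx":-0.0011,"dy":0.006,"dz":-0.0235,"twist":0,"grip":-1},{"dx":-0.0013,"dy":0.007,"dz":-0.0295,"twist":0,"grip":-1}]'
```

```text
t: 11.95
eef_pos: [0.5296, 0.0799, 0.2389]
ee_rot: [-3.139, -0.002, -1.383]
force: [12.1, -3.2, -2.8]
width: 0.0131
gripper_force: 58.0
t: 12.37
eef_pos: [0.5254, 0.1016, 0.218]
ee_rot: [-3.139, -0.002, -1.383]
force: [8.1, -1.8, -0.8]
width: 0.0129
gripper_force: 58.0
t: 12.78
eef_pos: [0.5218, 0.1201, 0.1943]
ee_rot: [-3.139, -0.001, -1.383]
force: [6.6, 0.0, 0.6]
width: 0.013
gripper_force: 58.0
t: 13.2
eef_pos: [0.5188, 0.1352, 0.1682]
ee_rot: [-3.137, -0.0, -1.382]
force: [9.4, 1.6, 1.8]
width: 0.0134
gripper_force: 58.0
t: 13.62
eef_pos: [0.5166, 0.1466, 0.1402]
ee_rot: [-3.137, 0.001, -1.382]
force: [6.7, 3.0, 2.1]
width: 0.0134
gripper_force: 58.0
t: 14.03
eef_pos: [0.5152, 0.1541, 0.1106]
ee_rot: [-3.137, 0.001, -1.382]
force: [1.2, 9.8, 8.4]
width: 0.0128
gripper_force: 70.6
```

```bash

python3 -m crank '[{"dx":0,"dy":0,"dz":0,"twist":0,"grip":-1},{"dx":0,"dy":0.001,"dz":-0.003,"twist":0,"grip":-1},{"dx":-0.0003,"dy":0.002,"dz":-0.006,"twist":0,"grip":-1},{"dx":-0.0005,"dy":0.003,"dz":-0.009,"twist":0,"grip":-1},{"dx":-0.0008,"dy":0.004,"dz":-0.012,"twist":0,"grip":-1}]' 15
python3 -m crank '[{"dx":-0.0002,"dy":0.001,"dz":-0.002,"twist":0,"grip":-1},{"dx":-0.0004,"dy":0.002,"dz":-0.004,"twist":0,"grip":-1},{"dx":-0.0006,"dy":0.003,"dz":-0.006,"twist":0,"grip":-1},{"dx":-0.0008,"dy":0.004,"dz":-0.008,"twist":0,"grip":-1},{"dx":-0.001,"dy":0.005,"dz":-0.01,"twist":0,"grip":-1}]'
```

```text
t: 14.45
eef_pos: [0.5143, 0.1583, 0.0993]
ee_rot: [-3.137, 0.001, -1.381]
force: [0.9, 8.5, 7.0]
width: 0.0136
gripper_force: 33.1
t: 14.87
eef_pos: [0.5136, 0.1618, 0.089]
ee_rot: [-3.138, -0.001, -1.381]
force: [9.5, -2.7, 1.6]
width: 0.0132
gripper_force: 23.2
```

```bash

python3 -m crank '[{"dx":-0.0001,"dy":0.0005,"dz":-0.001,"twist":0,"grip":-1},{"dx":-0.0002,"dy":0.001,"dz":-0.002,"twist":0,"grip":-1},{"dx":-0.0003,"dy":0.0015,"dz":-0.003,"twist":0,"grip":-1},{"dx":-0.0003,"dy":0.0015,"dz":-0.003,"twist":0,"grip":-1},{"dx":-0.0003,"dy":0.0015,"dz":-0.003,"twist":0,"grip":-1}]' 12
python3 - <<'E'
from h import *
s=arm.get_state();print(np.round(s["force"],1))
im=arm.grab_frame("top");ref=cv2.imread("pics/top0.png")[:,:,::-1];sc=arm.grab_frame("scene");sr=cv2.imread("pics/scene0.png")[:,:,::-1]
# tray-level test: shift of brim corner patches against start pictures
for nm,a,b,pts in(("top",im,ref,[(232,181),(241,245)]),("scene",sc,sr,[(416,177)])):
    for u,v in pts:
        t=b[v-9:v+10,u-9:u+10];r=cv2.matchTemplate(a[v-25:v+26,u-25:u+26].copy(),t.copy(),cv2.TM_CCOEFF_NORMED);_,mx,_,l=cv2.minMaxLoc(r);print(nm,(u,v),"shift",l[0]-16,l[1]-16,round(mx,2))
E
```

```text
t: 15.28
eef_pos: [0.5134, 0.1625, 0.0864]
ee_rot: [-3.138, -0.002, -1.381]
force: [7.8, -4.2, 5.8]
width: 0.0136
gripper_force: 19.0
[ 7.8 -4.2  5.8]
top (232, 181) shift -5 9 0.46
top (241, 245) shift -12 -10 0.55
scene (416, 177) shift -3 -16 0.62
```

```bash

python3 -m crank '[{"dx":0,"dy":0,"dz":-0.001,"twist":0,"grip":-1},{"dx":0,"dy":0,"dz":-0.002,"twist":0,"grip":-1},{"dx":0,"dy":0,"dz":-0.003,"twist":0,"grip":-1},{"dx":0,"dy":0,"dz":-0.003,"twist":0,"grip":-1},{"dx":0,"dy":0,"dz":-0.003,"twist":0,"grip":-1}]' 8
python3 -m crank '[{"dx":0,"dy":0,"dz":-0.001,"twist":0,"grip":-1},{"dx":0,"dy":0,"dz":-0.002,"twist":0,"grip":-1},{"dx":0,"dy":0,"dz":-0.002,"twist":0,"grip":-1},{"dx":0,"dy":0,"dz":-0.002,"twist":0,"grip":-1},{"dx":0,"dy":0,"dz":-0.002,"twist":0,"grip":-1}]' 3
```

```text
t: 15.8
eef_pos: [0.5134, 0.1633, 0.0843]
ee_rot: [-3.137, -0.0, -1.382]
force: [2.1, -2.5, 15.6]
width: 0.0139
gripper_force: 12.1
t: 16.22
eef_pos: [0.5135, 0.1633, 0.084]
ee_rot: [-3.136, -0.001, -1.381]
force: [-3.3, -2.2, 32.8]
width: 0.0135
gripper_force: 18.4
```

The tray is firmly on its stops (33 N upward reaction). Opening, then backing out.

```bash

python3 -m crank '[{"dx":0,"dy":0,"dz":0,"twist":0,"grip":-0.6},{"dx":0,"dy":0,"dz":0.001,"twist":0,"grip":-0.5},{"dx":0,"dy":0,"dz":0.003,"twist":0,"grip":-0.4},{"dx":0,"dy":0,"dz":0.005,"twist":0,"grip":-0.3},{"dx":0,"dy":0,"dz":0.005,"twist":0,"grip":-0.2}]'
python3 -m crank '[{"dx":-0.0005,"dy":0.003,"dz":0,"twist":0,"grip":-0.1},{"dx":-0.001,"dy":0.006,"dz":0,"twist":0,"grip":-0.1},{"dx":-0.002,"dy":0.012,"dz":0,"twist":0,"grip":-0.1},{"dx":-0.005,"dy":0.025,"dz":0,"twist":0,"grip":-0.1},{"dx":-0.009,"dy":0.05,"dz":0,"twist":0,"grip":-0.1}]'
python3 -m crank '[{"dx":-0.005,"dy":0.03,"dz":0,"twist":0,"grip":-0.1},{"dx":-0.01,"dy":0.06,"dz":0.01,"twist":0,"grip":-0.1},{"dx":-0.01,"dy":0.06,"dz":0.04,"twist":0,"grip":-0.1},{"dx":-0.01,"dy":0.06,"dz":0.08,"twist":0,"grip":-0.1},{"dx":-0.01,"dy":0.06,"dz":0.1,"twist":0,"grip":-0.1}]'
python3 - <<'E'
from h import *
arm.grab_frame("wrist")
s=arm.get_state();print(s["t"],np.round(s["force"],1))
im=arm.grab_frame("top");ref=cv2.imread("pics/top0.png")[:,:,::-1];sc=arm.grab_frame("scene");sr=cv2.imread("pics/scene0.png")[:,:,::-1]
cv2.imwrite("pics/t9.png",im[:,:,::-1]);cv2.imwrite("pics/s9.png",sc[:,:,::-1])
for nm,a,b,pts in(("top",im,ref,[(232,181),(241,245),(248,213)]),("scene",sc,sr,[(416,177),(385,168),(362,152),(370,317),(272,336),(167,310)])):
    for u,v in pts:
        t=b[v-9:v+10,u-9:u+10];r=cv2.matchTemplate(a[v-25:v+26,u-25:u+26].copy(),t.copy(),cv2.TM_CCOEFF_NORMED);_,mx,_,l=cv2.minMaxLoc(r);print(nm,(u,v),"shift",l[0]-16,l[1]-16,round(mx,2))
E
python3 loc.py 9 | grep "0.01 "
```

```text
t: 16.63
eef_pos: [0.5103, 0.1624, 0.0846]
ee_rot: [3.14, -0.0, -1.384]
force: [-0.0, -0.3, 0.3]
width: 0.0317
gripper_force: 0.0
t: 17.05
eef_pos: [0.5015, 0.2125, 0.0841]
ee_rot: [3.14, -0.0, -1.386]
force: [-0.7, -0.1, -0.1]
width: 0.0395
gripper_force: 0.0
t: 17.47
eef_pos: [0.4926, 0.2753, 0.1881]
ee_rot: [-3.139, 0.001, -1.381]
force: [0.5, 0.3, 1.1]
width: 0.0395
gripper_force: 0.0
17.5167 [ 2.1 -0.1  4.2]
top (232, 181) shift 0 0 0.99
top (241, 245) shift 16 2 0.68
top (248, 213) shift 0 0 0.99
scene (416, 177) shift 0 0 0.81
scene (385, 168) shift 0 0 0.87
scene (362, 152) shift 0 0 1.0
scene (370, 317) shift 0 0 1.0
scene (272, 336) shift 0 0 0.99
scene (167, 310) shift 0 0 1.0
top [353. 187.] z 0.01 station xy mm [23. 30.]
top [352. 200.] z 0.01 station xy mm [17.  3.]
top [355. 213.] z 0.01 station xy mm [ 17. -27.]
scene [285. 237.] z 0.01 station xy mm [ 19. -28.]
scene [291. 248.] z 0.01 station xy mm [18.  1.]
scene [294. 261.] z 0.01 station xy mm [24. 29.]
scene [388. 276.] z 0.01 station xy mm [-121.  140.]
scene [395. 280.] z 0.01 station xy mm [-130.  153.]
scene [377. 283.] z 0.01 station xy mm [-95. 143.]
scene [366. 290.] z 0.01 station xy mm [-70. 146.]
scene [348. 302.] z 0.01 station xy mm [-28. 151.]
```

The tray is back to its start picture with zero shift, the cassettes are in the bin, the bystanders haven't moved, and the gripper is clear. Handing in.

```bash

python3 -m crank '[{"dx":0,"dy":0,"dz":0,"twist":0,"grip":-0.1},{"dx":0,"dy":0,"dz":0,"twist":0,"grip":-0.1},{"dx":0,"dy":0,"dz":0,"twist":0,"grip":-0.1},{"dx":0,"dy":0,"dz":0,"twist":0,"grip":-0.1},{"dx":0,"dy":0,"dz":0,"twist":0,"grip":-0.1}]'
python3 -c "
from station import arm
print(arm.job_done())"
```

```text
t: 18.03
eef_pos: [0.4919, 0.2725, 0.1838]
ee_rot: [3.14, -0.001, -1.384]
force: [0.1, 0.1, 0.5]
width: 0.0396
gripper_force: 0.0
the job is handed in; nothing more can be done
None
```

I handed the job in at about 18 s, with all three cassettes on the white bin's floor, the tray back level and released, and the carton, jar and stapler unmoved in the camera checks; `job_done()` returned no verdict.

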